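Fresh battery and bayonet cap for the isolated amplifier

ROBOT

A 6-joint arm with a two-finger parallel gripper is mounted at the origin on the work surface. World frame = base frame: x ahead of the robot, y to its left, z up, the work surface at z = 0. Lengths are in m, angles in rad, forces in N, time in s.
With the tool pointing down it reaches from about 0.35 to 0.775 m from the base axis. Payload 7.3 kg.
Tool frame: the origin (TCP) lies at the centre of the arm's flange, where the gripper is bolted on; the fingertips stand 178 mm ahead of it and the grasp point (between the pads) lies 159 mm ahead of it; z points along the fingers, y is the line along which they close (so a half turn about z gives the same grasp; the last joint's range is limited). The gripper opens to 92 mm and grips with 3 to 60 N. Pads are 19 mm wide; open, the fingers measure 130 mm over their backs; the gripper's body (75 mm by 190 mm) begins 47 mm behind the grasp point.
Start: joints at [1.119, 0.342, 1.524, -0, 1.275, -0.146], TCP at [0.158, 0.501, 0.405] pointing down, gripper open.
Joint ranges: [-2.53, 2.53], [-0.77, 2.02], [0.04, 2.7], [-1, 4.14], [0.28, 2.66], [-3.11, 3.11]. Speed limits (rad/s): [2.57, 2.57, 3.14, 3.14, 3.14, 3.14].

INTERFACE

Orientations are given as [roll, pitch, yaw] about the fixed x, y, z axes, in that order (R = Rz(yaw) Ry(pitch) Rx(roll)).
In Python, from cell import robot gives the robot as it stands.
- The arm moves only by the tool nudge_tcp, called after ">>>" as a command line: name --argument value ..., lists and objects as JSON in quotes. Schema: {"type":"object","properties":{"increments":{"type":"array","items":{"type":"object","properties":{"x":{"type":"number"},"y":{"type":"number"},"z":{"type":"number"},"rx":{"type":"number"},"ry":{"type":"number"},"rz":{"type":"number"}},"additionalProperties":false},"minItems":1,"maxItems":8},"aperture":{"type":"number"},"squeeze":{"type":"number"},"only":{"type":"string"},"quiet":{"type":"boolean"},"lines":{"type":"string"}},"required":["increments"],"additionalProperties":false}. increments is a list of rows, 1 to 8 of them, each an object with the fields x, y, z (the shift in m), rx, ry, rz (a rotation vector in rad); a field left out counts as zero; each row shifts and turns the commanded pose from where the row before left it, along the tool's axes as they then stand; what a row does not reach is not made up. A row lasts 1/12 s, in which the tool goes at most 0.0417 m and 0.125 rad, less where a joint would pass 70% of its speed; a pose out of reach is approached as far as the arm can. aperture is the finger opening in m, set as the call begins (left out keeps the last). The fingers move at their own pace and stop on an object; squeeze is the grip in N (left out, the last holds). Time passes only in rows, so rows that do not move let the fingers close. The tool returns the time, the measured TCP pose, the force, the opening and the grip force at its end. only (a regular expression) keeps the lines of the reply that match it, lines (a string "A,B") keeps lines A to B, and quiet returns only ok. Input that does not fit is refused with a message, and nothing moves.
- robot.observe(): the state, without advancing time (a new reading comes with each control period).
- robot.read_camera(name): name is "scene" or "top" or "wrist"; returns a dict with "image" (400x640x3 uint8, red, green, blue), "fx", "fy", "cx", "cy" (pixels), "k1" (the pictures are not rectified: a ray, as slopes to the right and down, at radius r is drawn at 1 + k1 r^2 times it, then the intrinsics apply), "pose" (4x4, takes a point from camera to world coordinates). Camera axes: x right, y down, z forward; pixel columns grow to the right and rows downward; lengths in m; the calibration is good to about 2 mm. A picture is of the moment at which its call begins. There is no depth.
- robot.hand_in(): hands the job in; it is judged then, once.
The state is a dict: "time": time; "qpos": joint angles; "qvel": joint speeds; "joint_efforts": joint torques, N m; "tool_pos": TCP position; "tool_rot": TCP orientation; "contact_force": force on the tool from outside, world axes, zero at the start; "torque": the same for the moment, N m; "opening": finger opening in m; "grip_force": force on a finger pad.
Only numpy, scipy, OpenCV 4.12 (cv2) and the standard library are available. Lean on these libraries where they do the work, as an engineer would, in place of code of your own. Each camera call takes 0.05 s, during which the arm holds its last target. There are 200 camera calls.

TASK

Put a fresh battery in the isolated amplifier: stand the D cell in the battery well, plus end up as it already stands, and close the well with the bayonet cap: let its lugs find the collar's entry notches, push it down against the spring and turn it clockwise, just under a quarter turn, until it meets the stop and springs up into its lock. Go by feel and never force the cap, and leave the meter, the jar and the screwdriver where they lie.

Things in the scene. Friction and masses are not known exactly. Their poses are not given: they have to be found in the camera images.
- amp: Isolated amplifier, white metal case 150 (x) x 200 (y) x 76 mm high with blue edges, fixed on the bench; origin under its centre, z up. Controls under 13 mm tall on the +y half of its top; battery well at (0, -52) mm, ringed by an aluminium bayonet collar. The collar, clamped tight by hand, has its notch line up to 0.42 rad either way from the case's x axis: unmeasured, to be seen or felt.
- well (a point): Centre of the collar's top face, 92 mm above the bench, 16 mm above the case top; axes as the case's, z up. Collar 66 mm across, bore 43; two facing entry notches (blue dots) 11 mm wide, reaching 27.5 mm from the axis. Under a 6 mm thick lip the lugs run clockwise from above to a stop at about 1.35 rad (anticlockwise is blocked); there (red dots) a pocket lets them spring up 3 mm.
- plate (a point): Sprung contact plate at the bottom of the well as it stands empty, 67.5 mm below the well point, on the axis. The well is 39 mm wide. Spring 0.9 N/mm, 14 mm of travel. A cell let go in the mouth slides down and rests with its tip about 8 mm below the well point.
- cap: Bayonet cap, 60 g, standing on its barrel, knob up; origin under the barrel's centre, z up. Grey barrel 40 mm in diameter, z = 0 to 19.5, foot tapered over 3 mm; black head 60 mm across, 19.5 to 25.5. Two lugs on the x axis, one each side, 8 mm wide, z = 6 to 11, out to 26 mm from the axis: the cap is the same after half a turn. Heights in mm.
- wing (a point): Middle of the cap's wing grip, 37.5 mm above the cap's origin, axes as the cap's; the wing is 54 mm long (x, over the lugs, white line on top), 14 thick (y), 24 tall. Cap origin below the well point: 6 mm with lugs resting on the collar; about 18 (10 N of spring) for lugs to pass under the lip; 19.5 head on collar; 14 locked. Unlocked, the spring pushes it up.
- cell: D cell, 34 mm in diameter, 61.5 mm tall with its plus nub (10 mm wide, 2 tall), about 140 g, dark with a copper band at the plus end, standing plus end up. Origin at the centre of its underside, z up.
- meter: Orange multimeter 150 x 76 x 43 mm lying loose, bystander; origin under its centre.
- jar: White gel jar with a blue lid, 64 mm in diameter, 62 mm tall, bystander; origin under its centre.
- driver: Screwdriver 160 mm long with a green handle, lying loose, bystander; origin under its middle.
Things that resemble listed ones, but are neither listed nor needed, are in the scene too. Of the things that look like the cell, the smallest one is meant.

How it is judged:
On the way, in this order (a step that is already met when the one before it is completed fails the run):
1. the D cell stands in the well, on its spring, let go (horizontal distance between cell and well below 0.006 m and angle between cell's own z axis and vertical below 0.2 rad and z of cell in the frame of well below -0.063 m and contact force between cell and the fingers below 0.1 N), for 0.2 s.
2. the cap is in the collar, pressed down against the spring (horizontal distance between cap and well below 0.004 m and z of cap in the frame of well below -0.0158 m), for 0.05 s.
At the end, for the whole second after the job is handed in: The cell stands in the well under the cap; the cap is upright, within 4 mm of the well axis and locked: its origin 12.2 to 15.5 mm below the collar's top (14 nominal; deeper is not yet sprung into the pocket, higher is unlocked), pressed up by the spring, at rest and let go (horizontal distance between cell and well below 0.006 m and angle between cell's own z axis and vertical below 0.2 rad and z of cell in the frame of well below -0.071 m and horizontal distance between cap and well below 0.004 m and angle between cap's own z axis and vertical below 0.1 rad and z of cap in the frame of well between -0.0155 and -0.0122 m and linear speed of cap below 0.02 m/s and contact force between cap and cell above 1 N); the robot touches nothing.
It fails at once if the cap is forced: more than 60 N between cap and amplifier (contact force between cap and amp above 60 N).
It fails at once if the meter is shifted by more than 20 mm (distance of meter from where it was at the start of the episode above 0.02 m).
It fails at once if the jar is shifted by more than 20 mm (distance of jar from where it was at the start of the episode above 0.02 m).
It fails at once if the driver is shifted by more than 20 mm (distance of driver from where it was at the start of the episode above 0.02 m).
It also fails if it takes over 72 s, if anything falls off the work surface, if the arm or the gripper's body presses on something with over 40 N, if the wrist force passes 120 N, or if a joint passes its speed limit or range.

## Working session

There is one attempt and no reset: what is moved stays moved. The work goes in short steps, Python scripts to look and compute and a tool call to move; the robot and the scene stay as the last step left them, time stands still between calls to the robot, and variables do not carry over. Pictures are saved under pics/ and viewed, at most 10 in all, crops included, and the job is handed in when it is done.

```bash
mkdir -p pics; ls
```

Create h.py:
```python
import numpy as np, cv2
from cell import robot
def snap(name,fn,crop=None,scale=1):
    c=robot.read_camera(name); im=c["image"][:,:,::-1]
    if crop: 
        x0,y0,x1,y1=crop; im=im[y0:y1,x0:x1]
    im=cv2.resize(im,None,fx=scale,fy=scale,interpolation=cv2.INTER_CUBIC)
    cv2.imwrite("pics/"+fn,im); return c
def ray(c,u,v):
    K=np.array([[c["fx"],0,c["cx"]],[0,c["fy"],c["cy"]],[0,0,1.]])
    p=np.array([(u-c["cx"])/c["fx"],(v-c["cy"])/c["fy"]]);q=p.copy()
    for _ in range(30): q=p/(1+c["k1"]*(q@q))
    P=np.array(c["pose"]); return P[:3,3],P[:3,:3]@np.array([q[0],q[1],1.])
def atz(c,u,v,z):
    o,d=ray(c,u,v); return o+d*(z-o[2])/d[2]
def proj(c,X):
    P=np.array(c["pose"]); x=P[:3,:3].T@(np.array(X)-P[:3,3]); q=x[:2]/x[2]
    q=q*(1+c["k1"]*(q@q)); return q*[c["fx"],c["fy"]]+[c["cx"],c["cy"]]
```

Run:
```python
from h import *
a=snap("top","top0.png",None,1.25); b=snap("scene","scene0.png",None,1.25)
print(a["pose"],b["pose"],a["fx"],a["k1"]); print(robot.observe())
```

```text
pics
[[-0.08839645 -0.97326737  0.21198278  0.41844018]
 [-0.99607814  0.08718196 -0.01508808 -0.14467701]
 [-0.00379634 -0.21248514 -0.97715692  0.84516201]
 [ 0.          0.          0.          1.        ]] [[ 0.33118438  0.75183893 -0.57013607  1.06525202]
 [ 0.94343476 -0.25377296  0.21337794 -0.3202987 ]
 [ 0.01574072 -0.60855362 -0.79335661  0.79681359]
 [ 0.          0.          0.          1.        ]] 442.2717571801947 -0.05608069840661838
{'time': 0.1, 'qpos': array([ 1.11899929e+00,  3.42634575e-01,  1.52487764e+00, -2.77637848e-05,
        1.27541236e+00, -1.45979882e-01]), 'qvel': array([ 0.00101695, -0.00193643, -0.00293053, -0.00115205,  0.00016349,
       -0.0001656 ]), 'joint_efforts': array([ 1.24821512e-03, -4.32009244e+01, -2.44694209e+01,  7.17629911e-02,
        5.26306266e-02, -5.10241057e-05]), 'tool_pos': array([0.15798557, 0.5005468 , 0.4041392 ]), 'tool_rot': array([-3.14027103e+00, -1.67476245e-04,  2.83578349e+00]), 'contact_force': array([-0.07637154,  0.14854707, -0.07848731]), 'torque': array([ 0.00299508,  0.00193907, -0.01522569]), 'grip_force': 0.0, 'opening': 0.09190796617078113}
```

View pics/top0.png

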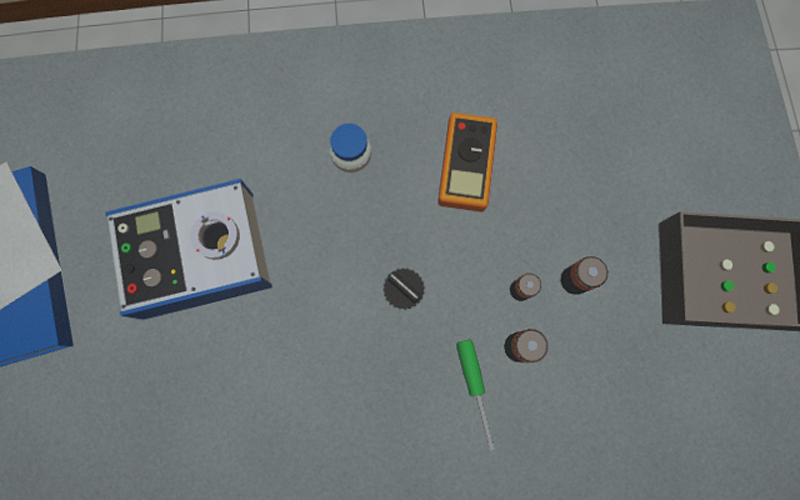

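View pics/scene0.png

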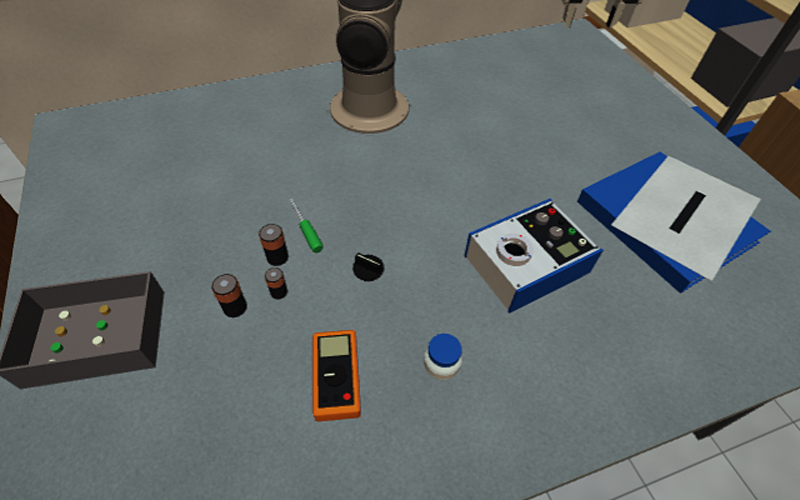

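The top picture shows three lookalike cells: small at (529,285), large at (592,272) and (531,345). The small one's 24 px width matches 34 mm. The cap is at (404,288), the collar at (215,237), the jar at (350,145), the meter at (468,162) and the driver at (475,390). I'll check the cell choice and the collar in one close crop.

Run:
```python
from h import *
c=robot.read_camera("top"); im=c["image"][:,:,::-1]
A=cv2.resize(im[165:215,147:197],(400,400),interpolation=cv2.INTER_CUBIC)
B=cv2.resize(im[205:255,300:350],(400,400),interpolation=cv2.INTER_CUBIC)
C=cv2.resize(im[200:300,300:500],(400,200),interpolation=cv2.INTER_CUBIC)
C2=cv2.resize(im[205:255,395:445],(200,200),interpolation=cv2.INTER_CUBIC)
b=robot.read_camera("scene"); s=b["image"][:,:,::-1]
D=cv2.resize(s[180:220,390:430],(200,200),interpolation=cv2.INTER_CUBIC)
cv2.imwrite("pics/comp.png",np.vstack([np.hstack([A,B]),np.hstack([C,C2,D])]))
print(atz(c,529/1.25,285/1.25,.061),atz(c,404/1.25,283/1.25,.05),atz(c,215/1.25,237/1.25,.092))
for n,cc in (("top",c),("scene",b)): print(n,cc["pose"][:3,3],cc["cx"],cc["cy"],cc["fx"])
# scale checks
for z,u,v in ((.0615,592,272),(.0615,531,345)): print(atz(c,u/1.25,v/1.25,z))
```

```text
[ 0.50857834 -0.34798297  0.061     ] [ 0.52910626 -0.17032775  0.05      ] [0.61149082 0.0897115  0.092     ]
top [ 0.41844018 -0.14467701  0.84516201] 312.8285864593523 193.81886549068392 442.2717571801947
scene [ 1.06525202 -0.3202987   0.79681359] 313.15858218000767 203.44760724893726 385.0719716197964
[ 0.51885501 -0.44170383  0.0615    ]
[ 0.42430051 -0.33900557  0.0615    ]
```

View pics/comp.png

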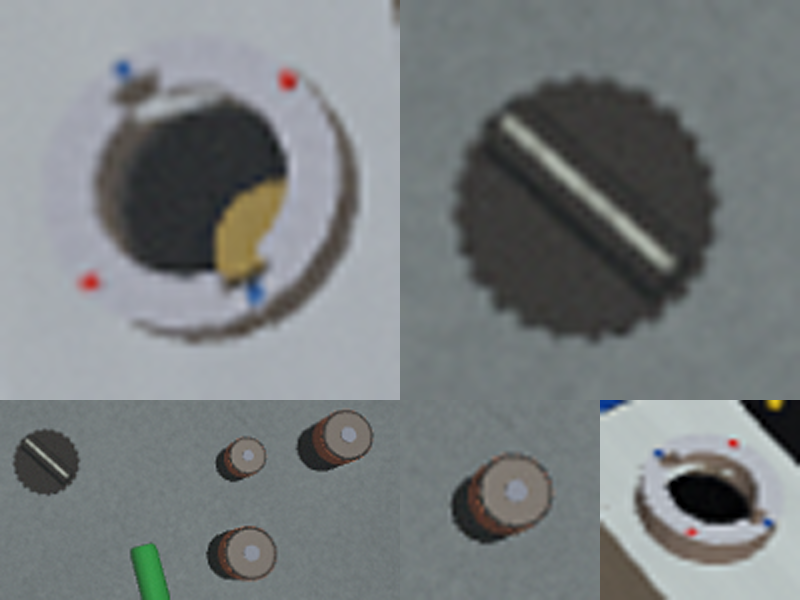

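Add to h.py:
```python
def px(x,y,s,u0,v0): return (x+.5)/s-.5+u0,(y+.5)/s-.5+v0
```

Run:
```python
from h import *
c=robot.read_camera("top"); b=robot.read_camera("scene")
def pair(c,l,s,o,z):
    P=[atz(c,*px(x,y,s,*o),z) for x,y in l]; m=sum(P)/len(P)
    for i in range(0,len(P),2):
        d=P[i+1]-P[i]; print((P[i]+P[i+1])/2, np.linalg.norm(d), np.arctan2(d[1],d[0]))
pair(c,[(122,69),(255,292),(288,80),(90,283)],8,(147,165),.092)
pair(b,[(58,54),(169,123),(133,43),(91,132)],5,(390,180),.092)
pair(c,[(104,118),(271,268)],8,(300,205),.0495)
print(atz(c,*px(115,91,4,395,205),.0595))
pair(c,[(78,0),(152,0)],4,(395,205),.0595)
#scene: cap & cell
im=b["image"][:,:,::-1]
A=cv2.resize(im[190:240,270:320],(400,400),interpolation=cv2.INTER_CUBIC)
B=cv2.resize(im[205:255,195:245],(400,400),interpolation=cv2.INTER_CUBIC)
cv2.imwrite("pics/sc.png",np.hstack([A,B]))
# case edges from top: corners of amp top (1.25 scale)
for u,v in ((107,213),(243,181),(270,281),(122,315)): print(atz(c,u/1.25,v/1.25,.076))
for X in ([.511,-.349,.0595],[.529,-.170,.0495]): print(proj(b,X))
```

```text
[0.61647978 0.09308436 0.092     ] 0.0603955719105331 -2.6483927253164654
[0.61614652 0.09275403 0.092     ] 0.06147749839974375 2.323435942369309
[0.61568665 0.09570685 0.092     ] 0.06140827392643786 0.5069447804711271
[0.61490584 0.09592886 0.092     ] 0.06070915909714152 -0.8213419691981709
[ 0.52513019 -0.16951957  0.0495    ] 0.05086127758650447 -2.3970294284267286
[ 0.50984134 -0.34884348  0.0595    ]
[ 0.55102586 -0.35467432  0.0595    ] 0.03374728078355823 -1.6607431089124665
[0.66621199 0.25437508 0.076     ]
[0.69635827 0.0517178  0.076     ]
[0.54492965 0.0180903  0.076     ]
[0.51477197 0.22969799 0.076     ]
[217.53201222 220.34475554]
[293.47898428 209.01806883]
```

View pics/sc.png

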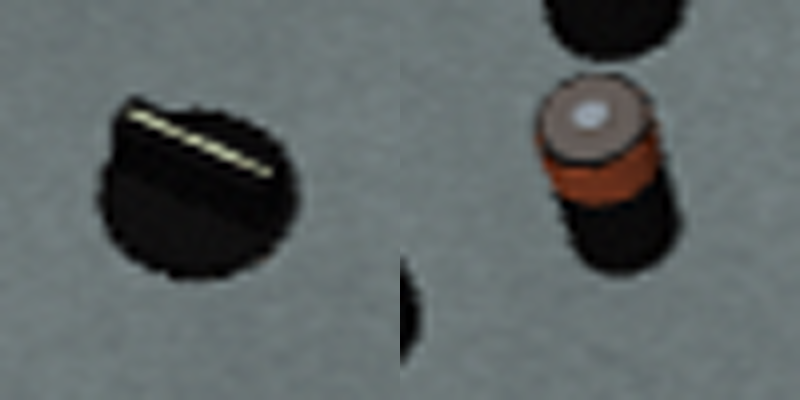

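Create go.py:
```python
import sys
from h import *
from scipy.spatial.transform import Rotation as Ro
x,y,z,yaw=map(float,sys.argv[1:5]); s=robot.observe()
R=Ro.from_euler("xyz",s["tool_rot"]); d=R.inv().apply(np.array([x,y,z])-s["tool_pos"])
r=(R.inv()*Ro.from_euler("xyz",[np.pi,0,yaw])).as_rotvec()
print("d",d.round(4),"rot",r.round(4),"q",s["qpos"].round(2),"F",s["contact_force"].round(2),"T",s["torque"].round(2),"t",round(s["time"],2))
```

```text
(no output)
```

>>> nudge_tcp --increments '[{"x":-0.032,"y":-0.02},{"x":-0.032,"y":-0.02},{"x":-0.032,"y":-0.02},{"x":-0.032,"y":-0.02},{"x":-0.032,"y":-0.02},{"x":-0.032,"y":-0.02},{"x":-0.032,"y":-0.02},{"x":-0.032,"y":-0.02}]' --aperture 0.06 --squeeze 20

```text
time: 0.97
tool_pos: [0.3547, 0.2694, 0.4049]
tool_rot: [3.141, 0.0, 2.836]
contact_force: [0.4, 0.5, -0.3]
opening: 0.0601
grip_force: 0.0
```

>>> nudge_tcp --increments '[{"x":-0.032,"y":-0.02},{"x":-0.032,"y":-0.02},{"x":-0.032,"y":-0.02},{"x":-0.032,"y":-0.02},{"x":-0.032,"y":-0.02},{"x":-0.032,"y":-0.02},{"rz":0.125},{"rz":0.125}]'

```text
time: 1.63
tool_pos: [0.5022, 0.0968, 0.4042]
tool_rot: [-3.141, -0.0, 2.577]
contact_force: [-1.2, 0.3, 0.1]
opening: 0.0599
grip_force: 0.0
```

>>> nudge_tcp --increments '[{"z":0.01,"rz":0.125},{"z":0.01,"rz":0.125},{"z":0.01,"rz":0.125},{"z":0.01,"rz":0.125},{"z":0.01,"rz":0.125},{"z":0.01,"rz":0.125},{"z":0.01,"rz":0.125},{"z":0.01,"rz":0.125}]'

```text
time: 2.3
tool_pos: [0.5009, 0.0988, 0.3242]
tool_rot: [-3.142, -0.0, 1.58]
contact_force: [0.7, 0.5, 0.5]
opening: 0.0603
grip_force: 0.0
```

>>> nudge_tcp --increments '[{"rz":0.12},{"rz":0.12},{"rz":0.12},{"rz":0.12},{"rz":0.12},{"rz":0.12},{"rz":0.1},{}]'

```text
time: 2.97
tool_pos: [0.501, 0.0988, 0.3247]
tool_rot: [-3.142, -0.0, 0.762]
contact_force: [-0.2, 0.5, 0.0]
opening: 0.0599
grip_force: 0.0
```

Run:
```python
from h import *
b=robot.read_camera("scene")
print(atz(b,*px(190,115,8,195,205),.0615)); P=[atz(b,*px(x,y,8,270,190),.0495) for x,y in ((129,113),(271,175))]
d=P[1]-P[0]; print(sum(P)/2,np.linalg.norm(d),np.arctan2(d[1],d[0]))
```

```bash
python3 go.py 0.510 -0.349 0.3 0.785
```

```text
[ 0.5091276  -0.34645884  0.0615    ]
[ 0.52551658 -0.16630756  0.0495    ] 0.04935390494300153 0.7491098760817805
d [-0.3045  0.3284  0.0246] rot [-0.0001  0.     -0.0172] q [0.04 0.4  1.68 0.   1.06 0.85] F [0.48 0.42 0.34] T [-0.02  0.09  0.05] t 3.02
```

>>> nudge_tcp --increments '[{"x":-0.0253,"y":0.0273},{"x":-0.0253,"y":0.0273},{"x":-0.0253,"y":0.0273},{"x":-0.0253,"y":0.0273},{"x":-0.0253,"y":0.0273},{"x":-0.0253,"y":0.0273},{"x":-0.0253,"y":0.0273},{"x":-0.0253,"y":0.0273}]' --quiet true

```text
ok
```

>>> nudge_tcp --increments '[{"x":-0.0253,"y":0.0273},{"x":-0.0253,"y":0.0273},{"x":-0.0253,"y":0.0273},{"x":-0.0253,"y":0.0273},{},{}]'

```text
time: 4.18
tool_pos: [0.5086, -0.3496, 0.324]
tool_rot: [-3.141, -0.0, 0.766]
contact_force: [0.4, 0.4, -0.1]
opening: 0.06
grip_force: 0.0
```

```bash
python3 go.py 0.5095 -0.3476 0.2125 0.785
```

Run:
```python
from h import *
c=snap("wrist","w1.png"); print(c["pose"].round(3)); print(proj(c,[.5095,-.3476,.0615]))
```

```text
d [ 0.002  -0.0007  0.1115] rot [-0.0007 -0.0001 -0.0194] q [-0.73  0.58  1.37  0.    1.2   0.08] F [ 0.38  0.39 -0.06] T [-0.08  0.17 -0.  ] t 4.18
[[ 0.693 -0.696 -0.187  0.56 ]
 [-0.721 -0.67  -0.18  -0.299]
 [-0.001  0.26  -0.966  0.304]
 [ 0.     0.     0.     1.   ]]
[321.11774864 201.74230185]
```

View pics/w1.png

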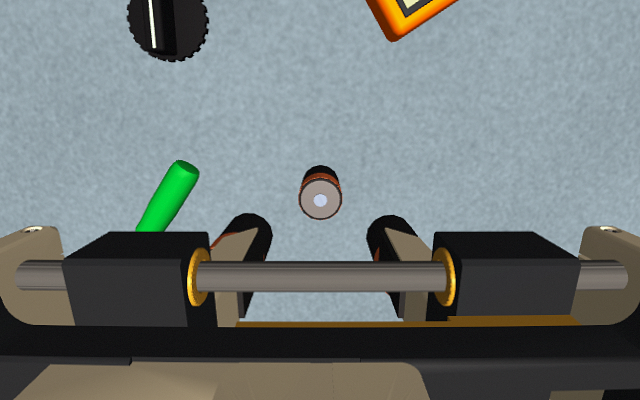

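The picture shows the small cell's nub at (320,200), where I predicted it (321,202). It sits midway between the fingers, and both large cells are clear. Descending.

>>> nudge_tcp --increments '[{"x":0.002,"y":-0.0007},{"z":0.02},{"z":0.03},{"z":0.03},{"z":0.02},{"z":0.0115},{}]'

```text
time: 4.82
tool_pos: [0.51, -0.344, 0.2109]
tool_rot: [-3.137, 0.0, 0.768]
contact_force: [-0.3, 0.7, -0.3]
opening: 0.0599
grip_force: 0.0
```

>>> nudge_tcp --increments '[{},{},{},{},{},{},{}]' --aperture 0.02 --squeeze 20

```text
time: 5.4
tool_pos: [0.5104, -0.3461, 0.2144]
tool_rot: [3.14, -0.0, 0.766]
contact_force: [-0.8, 0.1, 6.3]
opening: 0.0335
grip_force: 20.0
```

>>> nudge_tcp --increments '[{"z":-0.01},{"z":-0.03},{"z":-0.03},{"z":-0.03},{"z":-0.03},{"z":-0.02},{}]'

```text
time: 5.98
tool_pos: [0.5106, -0.3463, 0.3688]
tool_rot: [3.133, -0.001, 0.766]
contact_force: [0.0, -0.7, -0.8]
opening: 0.0332
grip_force: 20.0
```

```bash
python3 go.py 0.6158 0.0945 0.33 0.766
```

```text
d [ 0.3813 -0.2451  0.037 ] rot [ 0.009  -0.0009 -0.0002] q [-0.72  0.54  1.31  0.    1.28  0.08] F [ 0.05 -0.75 -0.77] T [-0.17  0.12  0.03] t 5.98
```

>>> nudge_tcp --increments '[{"x":0.032,"y":-0.0205},{"x":0.032,"y":-0.0205},{"x":0.032,"y":-0.0205},{"x":0.032,"y":-0.0205},{"x":0.032,"y":-0.0205},{"x":0.032,"y":-0.0205},{"x":0.032,"y":-0.0205},{"x":0.032,"y":-0.0205}]' --quiet true

```text
ok
```

>>> nudge_tcp --increments '[{"x":0.032,"y":-0.0205},{"x":0.032,"y":-0.0205},{"x":0.032,"y":-0.0205},{"x":0.029,"y":-0.0195},{"z":0.02},{"z":0.02},{},{}]'

```text
time: 7.32
tool_pos: [0.6145, 0.0948, 0.3214]
tool_rot: [-3.139, 0.003, 0.766]
contact_force: [0.0, -0.6, -0.8]
opening: 0.0335
grip_force: 20.0
```

```bash
python3 go.py 0.6158 0.0945 0.3045 0.766
```

Run:
```python
from h import *
t=robot.read_camera("top"); s=robot.read_camera("scene"); w=robot.read_camera("wrist")
f=lambda c,a:cv2.resize(c["image"][a[1]:a[3],a[0]:a[2],::-1],(400,400),interpolation=cv2.INTER_CUBIC)
cv2.imwrite("pics/ins.png",np.hstack([f(s,(370,150,450,230)),f(w,(220,100,420,300))]))
print("well in wrist", (proj(w,[.6158,.0945,.092])-[220,100])*2, "scene",(proj(s,[.6158,.0945,.092])-[370,150])*5)
```

```text
d [0.0008 0.0012 0.0169] rot [-0.0031  0.0033 -0.0001] q [0.03 0.59 1.36 0.   1.2  0.83] F [ 0.   -0.64 -0.79] T [-0.08  0.04  0.01] t 7.32
well in wrist [204.82174361 232.79460756] scene [208.59055124 236.8609473 ]
```

View pics/ins.png

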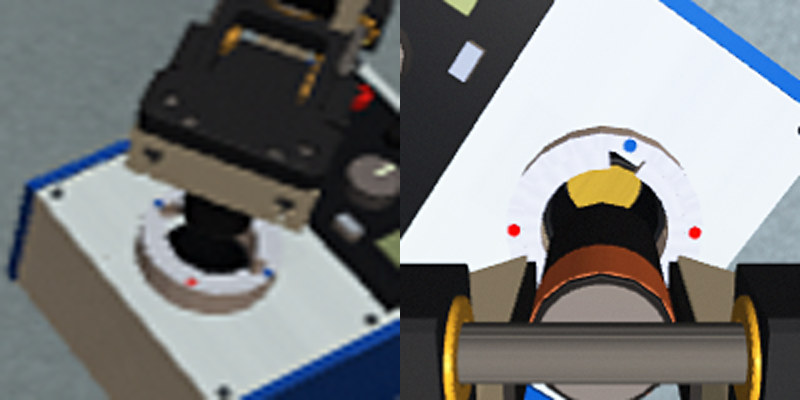

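The wrist picture shows the red dots at (514,230) and (695,232). Their midpoint agrees with the computed well centre, and the cell hangs above the bore. Lowering in steps.

>>> nudge_tcp --increments '[{"x":0.0008,"y":0.0012,"z":0.005},{"z":0.007},{"z":0.007},{"z":0.003},{},{}]'

```text
time: 7.97
tool_pos: [0.6163, 0.0944, 0.3008]
tool_rot: [-3.141, 0.001, 0.766]
contact_force: [0.2, 0.0, -0.6]
opening: 0.0336
grip_force: 20.0
```

```bash
python3 go.py 0.6158 0.0945 0.2745 0.766
```

```text
d [-0.0003 -0.0004  0.0263] rot [-0.0006  0.0005 -0.0003] q [0.03 0.61 1.38 0.   1.15 0.83] F [ 0.19  0.04 -0.62] T [-0.11  0.13 -0.  ] t 7.97
```

>>> nudge_tcp --increments '[{"z":0.005},{"z":0.005},{"z":0.005},{"z":0.005},{"z":0.004},{"z":0.002},{},{}]'

```text
time: 8.63
tool_pos: [0.6164, 0.0945, 0.2752]
tool_rot: [-3.141, -0.0, 0.766]
contact_force: [-1.0, -0.5, -1.1]
opening: 0.0334
grip_force: 20.0
```

```bash
python3 go.py 0.6158 0.0945 0.2745 0.766
```

```text
d [-0.0004 -0.0004  0.0007] rot [-0.0001 -0.     -0.0002] q [0.03 0.64 1.4  0.   1.1  0.83] F [-0.95 -0.49 -1.1 ] T [-0.11  0.12  0.05] t 8.63
```

>>> nudge_tcp --increments '[{},{},{},{},{"z":-0.01},{"z":-0.02},{"z":-0.03},{"z":-0.03}]' --aperture 0.06

```text
time: 9.3
tool_pos: [0.6161, 0.0944, 0.3664]
tool_rot: [-3.141, 0.001, 0.766]
contact_force: [1.1, -1.5, -0.6]
opening: 0.06
grip_force: 0.0
```

```bash
python3 go.py 0.5255 -0.168 0.2665 0.747
```

Run:
```python
from h import *
c=robot.read_camera("wrist"); cv2.imwrite("pics/w2.png",cv2.resize(c["image"][80:280,220:420,::-1],(400,400)))
print([(proj(c,[.6161,.0945,z])-[220,80])*2 for z in (.092,.084)])
```

```text
d [-0.2471  0.1265  0.1   ] rot [-0.0009  0.0009  0.0188] q [0.03 0.55 1.29 0.   1.3  0.83] F [ 1.05 -1.52 -0.55] T [-0.08  0.09 -0.01] t 9.3
[array([204.26862118, 239.38662336]), array([204.20593406, 234.13584839])]
```

View pics/w2.png

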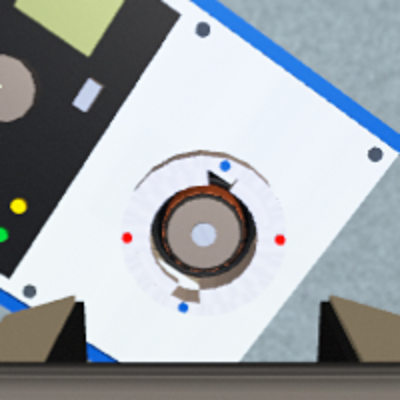

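The picture shows the cell standing in the well, its nub at (204,235) against a predicted (204,234). The blue dots at (225,166) and (183,308) give the notch line. Going on to the cap.

Run:
```python
from h import *
c=robot.read_camera("wrist")
for l in ([(225,166),(183,308)],[(127,238),(280,239.5)]):
    P=[atz(c,(x+.5)/2-.5+220,(y+.5)/2-.5+80,.092) for x,y in l]; d=P[0]-P[1]; print(sum(P)/2,np.linalg.norm(d),np.arctan2(d[1],d[0]))
```

```text
[0.61892143 0.09389754 0.092     ] 0.06293341076578199 0.48868110352884014
[0.61903903 0.0939112  0.092     ] 0.0630506814779385 2.325207626703665
```

>>> nudge_tcp --increments '[{"x":-0.0353,"y":0.0181},{"x":-0.0353,"y":0.0181},{"x":-0.0353,"y":0.0181},{"x":-0.0353,"y":0.0181},{"x":-0.0353,"y":0.0181},{"x":-0.0353,"y":0.0181},{"x":-0.0353,"y":0.0181,"rz":0.019},{"z":0.02}]' --aperture 0.045

```text
time: 10.07
tool_pos: [0.5249, -0.1743, 0.3489]
tool_rot: [3.133, -0.001, 0.74]
contact_force: [1.2, -1.1, 0.0]
opening: 0.045
grip_force: 0.0
```

>>> nudge_tcp --increments '[{"z":0.02},{"z":0.01},{}]'

```text
time: 10.32
tool_pos: [0.5254, -0.1679, 0.3132]
tool_rot: [-3.137, 0.002, 0.747]
contact_force: [0.4, 0.1, 0.2]
opening: 0.0447
grip_force: 0.0
```

```bash
python3 go.py 0.5255 -0.168 0.2065 0.747
```

Run:
```python
from h import *
c=robot.read_camera("wrist"); im=c["image"]; p=proj(c,[.5255,-.168,.0495]); print(p)
x0,y0=int(p[0])-60,int(p[1])-60; print(x0,y0)
cv2.imwrite("pics/w3.png",cv2.resize(im[y0:y0+120,x0:x0+120,::-1],(480,480),interpolation=cv2.INTER_CUBIC))
```

```text
d [0.0002 0.0006 0.1067] rot [-0.0043  0.0016 -0.0004] q [-0.45  0.48  1.58  0.    1.09  0.38] F [0.45 0.08 0.19] T [-0.14  0.14  0.03] t 10.32
[323.56661643 203.22929625]
263 143
```

View pics/w3.png

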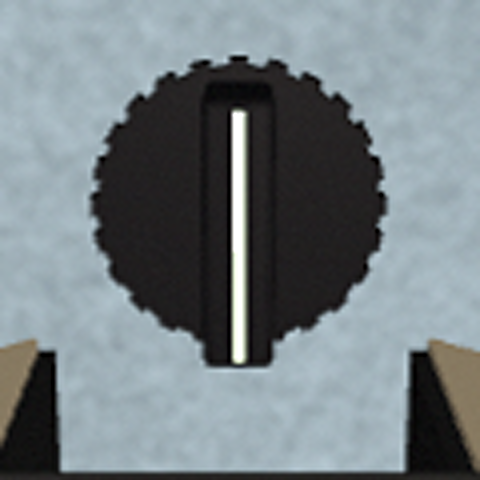

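The line is vertical at x=239, so yaw is aligned, and its centre (239,236) is under 1 mm from the predicted (242,241). Gripping the wing.

>>> nudge_tcp --increments '[{"x":0.0005,"y":0.0003,"z":0.02},{"z":0.03},{"z":0.03},{"z":0.015},{"z":0.008},{"z":0.0035},{}]'

```text
time: 10.95
tool_pos: [0.5272, -0.1678, 0.2093]
tool_rot: [3.141, -0.0, 0.748]
contact_force: [0.8, -0.8, -0.2]
opening: 0.0447
grip_force: 0.0
```

>>> nudge_tcp --increments '[{},{},{},{},{},{},{}]' --aperture 0.005 --squeeze 35

```text
time: 11.53
tool_pos: [0.5267, -0.168, 0.209]
tool_rot: [3.141, -0.0, 0.747]
contact_force: [-0.6, 0.2, 3.1]
opening: 0.0136
grip_force: 35.0
```

```bash
python3 go.py 0.5255 -0.168 0.2065 0.747
```

```text
d [-0.0009 -0.0008  0.0025] rot [ 0.0004 -0.0003 -0.0002] q [-0.45  0.62  1.68  0.    0.85  0.38] F [-0.65  0.16  3.12] T [-0.05  0.21 -0.03] t 11.53
```

>>> nudge_tcp --increments '[{"z":-0.01},{"z":-0.03},{"z":-0.03},{"z":-0.03},{"z":-0.03},{"z":-0.01},{},{}]'

```text
time: 12.2
tool_pos: [0.5263, -0.1679, 0.3483]
tool_rot: [-3.141, -0.0, 0.747]
contact_force: [0.5, 0.2, -0.5]
opening: 0.0136
grip_force: 35.0
```

```bash
python3 go.py 0.617 0.0943 0.31 0.492
```

```text
d [ 0.2446 -0.1308  0.0384] rot [-2.000e-04 -0.000e+00  2.548e-01] q [-0.45  0.44  1.53  0.    1.17  0.38] F [ 0.49  0.15 -0.49] T [-0.11  0.15  0.02] t 12.2
```

>>> nudge_tcp --increments '[{"x":0.0349,"y":-0.0187},{"x":0.0349,"y":-0.0187},{"x":0.0349,"y":-0.0187},{"x":0.0349,"y":-0.0187},{"x":0.0349,"y":-0.0187},{"x":0.0349,"y":-0.0187},{"x":0.0352,"y":-0.0186},{"z":0.01,"rz":0.1}]' --quiet true

```text
ok
```

>>> nudge_tcp --increments '[{"z":0.01,"rz":0.1},{"z":0.01,"rz":0.055},{"z":0.004},{},{}]'

```text
time: 13.28
tool_pos: [0.6172, 0.0939, 0.3135]
tool_rot: [-3.14, 0.002, 0.493]
contact_force: [-0.2, 0.9, -0.7]
opening: 0.0138
grip_force: 35.0
```

```bash
python3 go.py 0.617 0.0943 0.30 0.492
```

```text
d [ 0.0001 -0.0004  0.0135] rot [-0.0012  0.0021  0.0012] q [0.03 0.6  1.36 0.   1.18 1.11] F [-0.18  0.91 -0.72] T [-0.04  0.17  0.02] t 13.28
```

>>> nudge_tcp --increments '[{"y":-0.0004,"z":0.004},{"z":0.004},{"z":0.0035},{},{}]'

```text
time: 13.7
tool_pos: [0.617, 0.0944, 0.3031]
tool_rot: [-3.141, 0.0, 0.492]
contact_force: [0.6, 0.2, -0.5]
opening: 0.0135
grip_force: 35.0
```

>>> nudge_tcp --increments '[{"z":0.002},{"z":0.002},{"z":0.001},{},{}]'

```text
time: 14.12
tool_pos: [0.6171, 0.0945, 0.2982]
tool_rot: [-3.141, 0.0, 0.492]
contact_force: [-1.1, 0.1, 0.0]
opening: 0.0139
grip_force: 35.0
```

```bash
python3 go.py 0.617 0.0943 0.295 0.492
```

```text
d [-0.0002  0.0001  0.0032] rot [-0.0001  0.     -0.0002] q [0.03 0.62 1.38 0.   1.15 1.11] F [-1.1   0.06  0.  ] T [-0.02  0.15  0.05] t 14.12
```

>>> nudge_tcp --increments '[{"z":0.0015},{"z":0.0015},{},{}]'

```text
time: 14.45
tool_pos: [0.6171, 0.0945, 0.2951]
tool_rot: [-3.141, 0.0, 0.492]
contact_force: [-0.4, 0.4, -1.0]
opening: 0.0139
grip_force: 35.0
```

>>> nudge_tcp --increments '[{"z":0.001},{"z":0.001},{},{}]'

```text
time: 14.78
tool_pos: [0.6171, 0.0945, 0.2932]
tool_rot: [-3.142, -0.0, 0.492]
contact_force: [-0.6, 0.1, -0.3]
opening: 0.0137
grip_force: 35.0
```

>>> nudge_tcp --increments '[{"z":0.001},{"z":0.001},{},{}]'

```text
time: 15.12
tool_pos: [0.6171, 0.0945, 0.2914]
tool_rot: [3.142, -0.0, 0.492]
contact_force: [-0.2, -0.3, 1.5]
opening: 0.0139
grip_force: 35.0
```

```bash
python3 go.py 0.617 0.0943 0.283 0.492
```

```text
d [-0.0002  0.0001  0.0084] rot [ 0.0001 -0.0004 -0.0002] q [0.03 0.62 1.38 0.   1.13 1.11] F [-0.19 -0.32  1.51] T [-0.1   0.14 -0.04] t 15.12
```

>>> nudge_tcp --increments '[{"z":0.001},{"z":0.001},{"z":0.001},{},{}]'

```text
time: 15.53
tool_pos: [0.6172, 0.0945, 0.2885]
tool_rot: [3.141, -0.001, 0.492]
contact_force: [0.3, 0.3, 3.5]
opening: 0.0138
grip_force: 35.0
```

>>> nudge_tcp --increments '[{"z":0.001},{"z":0.001},{"z":0.001},{},{}]'

```text
time: 15.95
tool_pos: [0.6172, 0.0945, 0.2856]
tool_rot: [3.141, -0.001, 0.492]
contact_force: [-1.9, -0.1, 6.4]
opening: 0.0137
grip_force: 35.0
```

```bash
python3 go.py 0.617 0.0943 0.283 0.492
```

```text
d [-0.0003  0.0001  0.0026] rot [ 0.0003 -0.0008 -0.0002] q [0.03 0.63 1.39 0.   1.12 1.11] F [-1.9  -0.08  6.45] T [-0.11  0.34  0.  ] t 15.95
```

>>> nudge_tcp --increments '[{"z":0.001},{"z":0.001},{"z":0.001},{},{}]'

```text
time: 16.37
tool_pos: [0.6173, 0.0945, 0.2831]
tool_rot: [3.141, -0.001, 0.492]
contact_force: [-0.6, 0.8, 8.2]
opening: 0.0138
grip_force: 35.0
```

>>> nudge_tcp --increments '[{"z":0.001},{"z":0.0005},{},{}]'

```text
time: 16.7
tool_pos: [0.6172, 0.0945, 0.2822]
tool_rot: [3.141, -0.002, 0.492]
contact_force: [-2.6, -0.5, 11.8]
opening: 0.0137
grip_force: 35.0
```

```bash
python3 go.py 0.617 0.0943 0.283 0.492
```

```text
d [-0.0003  0.     -0.0008] rot [ 0.0008 -0.0017 -0.0002] q [0.03 0.63 1.39 0.   1.11 1.11] F [-2.65 -0.46 11.82] T [-0.14  0.7   0.05] t 16.7
```

>>> nudge_tcp --increments '[{"z":0.0003,"rz":0.08},{"rz":0.08},{"rz":0.08},{},{}]'

```text
time: 17.12
tool_pos: [0.6173, 0.0943, 0.2821]
tool_rot: [3.141, -0.002, 0.251]
contact_force: [-2.3, -2.3, 12.6]
opening: 0.0137
grip_force: 35.0
```

```bash
python3 go.py 0.617 0.0943 0.2822 -0.858
```

```text
d [-0.0003 -0.0001 -0.0001] rot [-4.0000e-04 -2.6000e-03  1.1094e+00] q [ 0.03  0.63  1.39 -0.    1.11  1.35] F [-2.32 -2.26 12.57] T [-0.29  0.68  0.02] t 17.12
```

>>> nudge_tcp --increments '[{"rz":0.1},{"rz":0.1},{"rz":0.1},{"rz":0.1},{"rz":0.1},{},{}]'

```text
time: 17.7
tool_pos: [0.6174, 0.0938, 0.2823]
tool_rot: [3.141, -0.003, -0.249]
contact_force: [-3.2, -3.2, 13.0]
opening: 0.0139
grip_force: 35.0
```

```bash
python3 go.py 0.617 0.0943 0.2822 -0.858
```

```text
d [-0.0005 -0.0004  0.0001] rot [-2.000e-04 -2.800e-03  6.093e-01] q [ 0.03  0.63  1.39 -0.    1.11  1.85] F [-3.21 -3.17 12.96] T [-0.67  0.77  0.03] t 17.7
```

>>> nudge_tcp --increments '[{"rz":0.1},{"rz":0.1},{"rz":0.1},{"rz":0.1},{"rz":0.05},{},{}]'

```text
time: 18.28
tool_pos: [0.6171, 0.0935, 0.2824]
tool_rot: [3.141, -0.002, -0.698]
contact_force: [-4.6, -6.2, 15.3]
opening: 0.0136
grip_force: 35.0
```

```bash
python3 go.py 0.617 0.0943 0.2822 -0.858
```

```text
d [-0.0006 -0.0005  0.0002] rot [ 0.0004 -0.0025  0.1596] q [ 0.03  0.63  1.4  -0.    1.11  2.3 ] F [-4.56 -6.17 15.3 ] T [-0.91  1.13  0.07] t 18.28
```

>>> nudge_tcp --increments '[{"y":0.0006},{"rz":0.04},{"rz":0.04},{"rz":0.02},{},{}]'

```text
time: 18.78
tool_pos: [0.6168, 0.0933, 0.2823]
tool_rot: [-3.141, -0.002, -0.798]
contact_force: [-4.1, -3.6, 14.8]
opening: 0.0136
grip_force: 35.0
```

```bash
python3 go.py 0.617 0.0943 0.2822 -0.858
```

```text
d [-0.0006 -0.0009  0.0001] rot [-0.0002 -0.0024  0.0598] q [ 0.03  0.63  1.4  -0.    1.11  2.4 ] F [-4.06 -3.57 14.78] T [-0.69  1.02  0.08] t 18.78
```

>>> nudge_tcp --increments '[{"rz":0.04},{"rz":0.02},{},{}]'

```text
time: 19.12
tool_pos: [0.6166, 0.0931, 0.2823]
tool_rot: [3.141, -0.002, -0.858]
contact_force: [-5.4, -5.4, 15.8]
opening: 0.0137
grip_force: 35.0
```

```bash
python3 go.py 0.617 0.0943 0.2822 -0.858
```

```text
d [-0.0006 -0.0011  0.0001] rot [ 0.0005 -0.0022  0.0001] q [ 0.03  0.63  1.4  -0.    1.11  2.46] F [-5.36 -5.37 15.85] T [-0.91  1.24  0.2 ] t 19.12
```

>>> nudge_tcp --increments '[{"y":0.0004,"rz":0.02},{"rz":0.02},{},{}]'

```text
time: 19.45
tool_pos: [0.6164, 0.093, 0.2823]
tool_rot: [3.141, -0.002, -0.897]
contact_force: [-3.9, -5.1, 14.7]
opening: 0.014
grip_force: 35.3
```

```bash
python3 go.py 0.617 0.0943 0.2822 -0.858
```

```text
d [-0.0006 -0.0013  0.0001] rot [ 0.0003 -0.0023 -0.0391] q [ 0.03  0.63  1.4  -0.    1.11  2.5 ] F [-3.93 -5.14 14.68] T [-0.74  1.16  0.56] t 19.45
```

>>> nudge_tcp --increments '[{"rz":0.02},{"rz":0.01},{},{}]'

```text
time: 19.78
tool_pos: [0.6163, 0.0931, 0.2823]
tool_rot: [3.141, -0.002, -0.926]
contact_force: [-4.4, -5.1, 15.5]
opening: 0.0139
grip_force: 36.0
```

```bash
python3 go.py 0.617 0.0943 0.2822 -0.858
```

```text
d [-0.0006 -0.0013  0.0001] rot [ 0.0004 -0.0024 -0.0685] q [ 0.03  0.63  1.4  -0.    1.11  2.53] F [-4.39 -5.06 15.47] T [-0.75  1.11  0.81] t 19.78
```

>>> nudge_tcp --increments '[{"rz":-0.03},{"z":-0.001},{"z":-0.001},{"z":-0.001},{"z":-0.001},{},{}]'

```text
time: 20.37
tool_pos: [0.6163, 0.0934, 0.2839]
tool_rot: [3.14, 0.0, -0.898]
contact_force: [-0.4, -5.4, -0.9]
opening: 0.0141
grip_force: 35.2
```

```bash
python3 go.py 0.617 0.0943 0.287 -0.858
```

```text
d [-0.0003 -0.0011 -0.0031] rot [ 0.0014  0.0001 -0.0399] q [ 0.03  0.63  1.39 -0.    1.12  2.5 ] F [-0.36 -5.43 -0.87] T [-1.07  0.26  0.48] t 20.37
```

>>> nudge_tcp --increments '[{"z":-0.0005},{"z":-0.0005},{},{}]'

```text
time: 20.7
tool_pos: [0.6163, 0.0935, 0.2848]
tool_rot: [3.14, 0.0, -0.898]
contact_force: [-1.1, -4.5, -2.5]
opening: 0.014
grip_force: 35.2
```

```bash
python3 go.py 0.617 0.0943 0.287 -0.858
```

```text
d [-0.0002 -0.0011 -0.0022] rot [ 0.0015  0.0005 -0.0402] q [ 0.03  0.63  1.39 -0.    1.12  2.5 ] F [-1.05 -4.5  -2.45] T [-1.05  0.23  0.46] t 20.7
```

>>> nudge_tcp --increments '[{"x":0.0004,"y":0.0004,"rz":-0.02},{},{}]'

```text
time: 20.95
tool_pos: [0.6162, 0.0932, 0.2855]
tool_rot: [3.141, 0.001, -0.878]
contact_force: [-2.4, -3.9, 0.5]
opening: 0.0139
grip_force: 35.0
```

```bash
python3 go.py 0.617 0.0943 0.287 -0.858
```

```text
d [-0.0003 -0.0013 -0.0015] rot [ 0.0003  0.0005 -0.0203] q [0.03 0.63 1.39 0.   1.12 2.48] F [-2.45 -3.9   0.46] T [-0.83  0.59  0.22] t 20.95
```

>>> nudge_tcp --increments '[{"x":0.0004,"y":0.0003,"rz":-0.015},{},{}]'

```text
time: 21.2
tool_pos: [0.6163, 0.0929, 0.2859]
tool_rot: [-3.141, 0.0, -0.863]
contact_force: [-2.4, -2.9, 4.5]
opening: 0.0135
grip_force: 35.0
```

```bash
python3 go.py 0.617 0.0943 0.287 -0.858
```

```text
d [-0.0006 -0.0014 -0.0011] rot [-0.0006  0.0002 -0.0053] q [0.03 0.63 1.39 0.   1.12 2.46] F [-2.35 -2.88  4.45] T [-0.46  0.8   0.09] t 21.2
```

Relieving the torque freed the cap and the spring is now lifting it. Letting it rise.

>>> nudge_tcp --increments '[{"z":-0.0005},{"z":-0.0005},{"z":-0.0005},{},{}]'

```text
time: 21.62
tool_pos: [0.6164, 0.0928, 0.287]
tool_rot: [-3.141, 0.0, -0.863]
contact_force: [-3.3, -2.8, 3.5]
opening: 0.014
grip_force: 35.0
```

```bash
python3 go.py 0.617 0.0943 0.287 -0.858
```

```text
d [-0.0007 -0.0014  0.    ] rot [-0.0003  0.0001 -0.0053] q [0.03 0.63 1.39 0.   1.12 2.46] F [-3.3  -2.76  3.47] T [-0.39  0.63  0.13] t 21.62
```

>>> nudge_tcp --increments '[{"z":-0.0005},{"z":-0.0005},{},{}]'

```text
time: 21.95
tool_pos: [0.6164, 0.0927, 0.2872]
tool_rot: [3.141, 0.001, -0.863]
contact_force: [1.0, -1.3, -6.5]
opening: 0.0137
grip_force: 35.0
```

```bash
python3 go.py 0.617 0.0943 0.287 -0.858
```

```text
d [-0.0008 -0.0014  0.0002] rot [ 0.0002  0.0006 -0.0053] q [0.03 0.63 1.39 0.   1.12 2.46] F [ 1.01 -1.31 -6.54] T [-0.26  0.03  0.15] t 21.95
```

>>> nudge_tcp --increments '[{"z":-0.0005},{"z":-0.0005},{},{}]'

```text
time: 22.28
tool_pos: [0.6164, 0.0927, 0.2874]
tool_rot: [3.141, 0.001, -0.863]
contact_force: [5.4, -1.0, -19.5]
opening: 0.0137
grip_force: 35.0
```

```bash
python3 go.py 0.617 0.0943 0.287 -0.858
```

```text
d [-0.0008 -0.0015  0.0004] rot [ 0.0009  0.0011 -0.0053] q [0.03 0.63 1.39 0.   1.13 2.46] F [  5.41  -0.97 -19.46] T [-0.08 -0.84  0.17] t 22.28
```

The cap meets a firm stop at z=0.2872 against the expected 0.287, so it is locked in the pocket. I'll ease off, test by turning back gently, then release.

>>> nudge_tcp --increments '[{"z":0.0014},{"rz":-0.04},{"rz":-0.03},{},{}]'

```text
time: 22.7
tool_pos: [0.6162, 0.0928, 0.2873]
tool_rot: [3.141, 0.001, -0.794]
contact_force: [2.3, -0.1, -13.8]
opening: 0.014
grip_force: 35.0
```

```bash
python3 go.py 0.617 0.0943 0.287 -0.858
```

```text
d [-0.0005 -0.0016  0.0003] rot [0.0002 0.0007 0.0636] q [0.03 0.63 1.39 0.   1.12 2.39] F [  2.34  -0.08 -13.82] T [ 0.03 -0.35 -0.06] t 22.7
```

>>> nudge_tcp --increments '[{"z":0.001,"rz":-0.03},{"rz":-0.03},{},{}]'

```text
time: 23.03
tool_pos: [0.6162, 0.0928, 0.2872]
tool_rot: [-3.141, 0.0, -0.735]
contact_force: [-0.9, -0.3, -5.2]
opening: 0.0136
grip_force: 35.4
```

```bash
python3 go.py 0.617 0.0943 0.287 -0.858
```

```text
d [-0.0005 -0.0017  0.0002] rot [-0.0005  0.0002  0.1226] q [0.03 0.63 1.39 0.   1.12 2.33] F [-0.94 -0.26 -5.17] T [-0.06  0.29 -0.62] t 23.03
```

Turning back is blocked (-0.62 N m), so it is locked. Relieving the torque and releasing.

>>> nudge_tcp --increments '[{"z":0.0005,"rz":0.06},{},{}]'

```text
time: 23.28
tool_pos: [0.6163, 0.0928, 0.2871]
tool_rot: [-3.141, -0.001, -0.792]
contact_force: [-1.6, -1.4, 0.7]
opening: 0.0135
grip_force: 35.0
```

>>> nudge_tcp --increments '[{},{},{},{"z":-0.01},{"z":-0.02},{"z":-0.03},{"z":-0.03},{}]' --aperture 0.045

```text
time: 23.95
tool_pos: [0.6173, 0.0928, 0.3838]
tool_rot: [-3.132, -0.009, -0.793]
contact_force: [0.2, 0.3, 1.6]
opening: 0.0449
grip_force: 0.0
```

Run:
```python
from h import *
w=robot.read_camera("wrist"); s=robot.read_camera("scene")
f=lambda c,a:cv2.resize(c["image"][a[1]:a[3],a[0]:a[2],::-1],(400,400),interpolation=cv2.INTER_CUBIC)
cv2.imwrite("pics/end.png",np.hstack([f(s,(370,140,450,220)),f(w,(220,100,420,300))]))
print([(proj(w,[.6165,.0935,z])-[220,100])*2 for z in (.092+.0355,)])
```

```text
[array([212.97600569, 214.52301349])]
```

View pics/end.png

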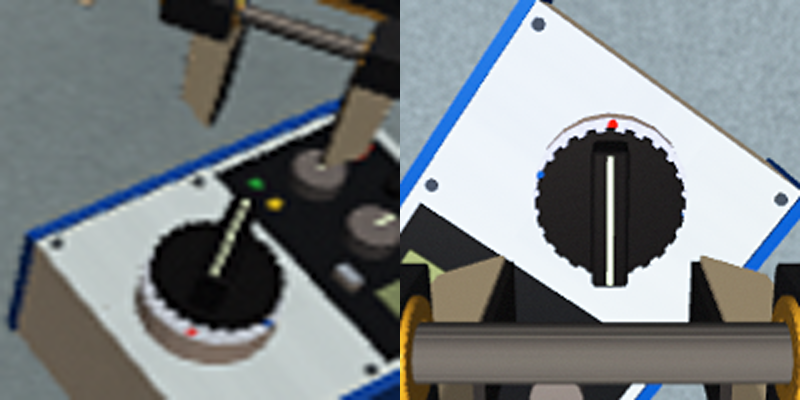

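The cap sits level in the collar, its wing line (x=611) pointing at the red dot (613,124), and the gripper is clear. Handing in.

>>> nudge_tcp --increments '[{},{}]' --lines "1,1"

```text
time: 24.22
```

```bash
python3 -c "
from cell import robot
print(robot.hand_in())"
```

```text
the job is handed in; nothing more can be done
None
```

The D cell is in the well and the cap is locked at its stop: it sprang up to the lock height and resisted turning back. I handed the job in at about 24 s; the hand-in call returned no verdict.

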